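# Roll the sample jar up to the reader and start it

## Task

With the fingertips, gently nudge the yellow-capped amber jar that lies in the sloped gutter up the slope and over its crest, so that it settles in the green dip against the rubber stop of the white reader and does not roll back. Only once it is resting there, press the green start button fully down and let it come up again. Only push the jar, never pinch or lift it, jam it hard against the stop or bat it along fast, and leave the other things on the bench where they stand.

Things in the scene. Friction and masses are not known exactly. Their poses are not given: they have to be found in the camera images.
- jar: amber sample jar with yellow screw cap, a smooth cylinder 56 mm in diameter and 70 mm long, 100 to 200 g, lying across the gutter. Origin at the jar's centre; its y axis is the cylinder's axis; x and z turn as it rolls. It starts against the tabs at the low end, at x = -0.114, y = 0, z = 0.056 in the gutter's frame
- gutter: fixed jar reader: a straight grey gutter leading uphill to a white reader box. Origin on the bench under the gutter; x points level along it, uphill, y across it, z up. In its frame the aluminium floor rises at 7 degrees from z = 0.024 at x = -0.140 (low end) to the crest, z = 0.047 at x = 0.050. Inside width 76 mm, side walls 4 mm thick, 14 mm above the floor
- low_end (a point): middle of the floor's edge at the gutter's low end. Here two dark tabs, one at each wall, 14 mm wide with a 48 mm gap between, 14 mm high and 5 mm thick, keep the jar in; otherwise this end is open, with nothing in front of it for 30 mm. Left on the slope, the jar rolls back down to the tabs; past the crest it rolls by itself to the stop
- stop (a point): foot of the upright black rubber stop (45 mm high, 76 mm wide), on its face towards the jar (x = 0.115, z = 0.039 in the gutter's frame). From the crest the green floor dips to it at 7 degrees. Behind it stands the white reader box (x = 0.121 to 0.165, 100 mm wide, 88 mm high)
- slope (a point): point on the middle of the rising floor (x = -0.045, z = 0.036 in the gutter's frame); its x axis points up along the slope, y across, z square to the floor. The jar's centre is 28 mm above the floor as it rolls
- seat (a point): where the jar's centre is when it rests in the dip against the stop (x = 0.087, y = 0, z = 0.071 in the gutter's frame)
- start (a joint): travel of the green start button in m: 0 is up, 0.006 fully down; a spring pushes it back up, fully down takes 5 N
- start_top (a point): centre of the top face of the green start button (36 mm in diameter, about 22 mm above the bench, pressed straight down) in a round grey housing 52 mm in diameter and 12 mm high
- spare_jar: bystander: like jar, blue cap, upright, 70 mm high; origin at the centre of its underside
- bottle: bystander: white bottle with red cap, 54 mm in diameter, 120 mm high; origin at the centre of its underside
- pot: bystander: white open plastic pot, 70 mm across the rim, 65 mm high; origin at the centre of its underside
- rack: bystander: orange tube rack, 85 x 140 mm (x, y), 57 mm high over its tubes; origin at the centre of its underside
Things that resemble listed ones, but are neither listed nor needed, are in the scene too. Of the things shaped like the part that bears start, the grey one is meant.

How it is judged:
By the outcome, as a careful person would: the job done as asked, in the order asked, and still so for the second after the job is handed in, with the robot touching nothing.
It also fails if it takes over 45 s, if anything falls off the work surface, if the arm or the gripper's body presses on something with over 40 N, if the wrist force passes 120 N, or if a joint passes its speed limit or range.

## Robot

A 6-joint arm with a two-finger parallel gripper is mounted at the origin on the work surface. World frame = base frame: x ahead of the robot, y to its left, z up, the work surface at z = 0. Lengths are in m, angles in rad, forces in N, time in s.
With the tool pointing down it reaches from about 0.275 to 0.85 m from the base axis. Payload 19 kg.
Tool frame: the origin (TCP) lies midway between the tips of the shut fingers; the grasp point (between the pads) lies 19 mm behind it (arm.grip_point_offset is the distance from the TCP to the grasp point, in m); z points along the fingers, y is the line along which they close (so a half turn about z gives the same grasp; the last joint's range is limited). The gripper opens to 85 mm and grips with 20 to 120 N. Pads are 22 mm wide; open, the fingers measure 114 mm over their backs; the gripper's body (76 mm by 85 mm) begins 54 mm behind the grasp point. The pads swing forward as they close: fully open they stand 13 mm farther back than shut.
Start: joints at [1.137, 0.15, 1.437, -0, 1.554, -0.134], TCP at [0.17, 0.549, 0.231] pointing down, gripper open.
Joint ranges: [-2.8, 2.8], [-0.68, 2.1], [0.12, 2.68], [-1.39, 4.53], [0.16, 2.79], [-2.81, 2.81]. Speed limits (rad/s): [1.89, 1.89, 2.22, 3.01, 3.01, 3.01].

## Interface

Orientations are given as a unit quaternion [x, y, z, w].
In Python, from plant import arm, imaging gives the robot as it stands.
- The arm moves only by the tool step_arm, never from a script. Its argument "moves" is a list of rows, each an object of numbers: "tx", "ty", "tz": the shift along the world's x, y, z in cm; "ax", "ay", "az": the turn, a rotation vector about the world's x, y, z in rad; "hand": the closure, from 0 (fully open) to 1 (shut). In form: [{"tx": .., "ty": .., "tz": .., "ax": .., "ay": .., "az": .., "hand": ..}, ...]. A call has exactly 8 rows; each row is the pose to reach, as a shift and turn from the pose commanded when the call began; what a row does not reach only later rows make up. A row lasts 1/8 s, in which the tool goes at most 62.5 mm and 10.7 degrees, less where a joint would pass 70% of its speed; a pose out of reach is approached as far as the arm can. A call with a gripper value outside its range is refused whole. The fingers move at their own pace and stop on an object; the grip force is fixed at half the most. Time passes only in rows, so rows that repeat a pose let the fingers close, or fill a call up. It gives the time, the measured TCP pose, the force, the opening and the grip force at its end, in the units of the state.
- arm.get_state(): the state, without advancing time (a new reading comes with each control period).
- imaging.grab_frame(name): name is "scene" or "top" or "wrist"; returns a dict with "pixels" (384x512x3 uint8, red, green, blue), "range_z" (384x512 float32, m along the optical axis (not along the pixel's ray), 0 where there is no reading), "fx", "fy", "cx", "cy" (pixels), "world_to_cam" (4x4, takes a point from world to camera coordinates); the wrist camera has in their place "hand_eye" (4x4, takes a point from camera to tool coordinates, whose origin is the TCP and whose axes are the flange's). Camera axes: x right, y up, looking along -z (the intrinsics and any distortion apply to the point x, -y, -z); pixel columns grow to the right and rows downward; lengths in m; the calibration is good to about 2 mm. The wrist camera is an equidistant fisheye: a pixel r from the principal point sees the ray r / f radians off the axis. A picture is of the moment at which its call begins: read the wrist's pose just before it.
- arm.hand_in(): hands the job in; it is judged then, once.
The state is a dict: "time": time; "joints": joint angles; "qd": joint speeds; "effort": joint torques, N m; "eef_pos": TCP position; "ee_rot": TCP orientation; "wrist_force": force on the tool from outside, world axes, zero at the start; "torque": the same for the moment, N m; "finger_gap": opening from 0.0 (shut) to 1.0 (fully open); "gripper_force": force on a finger pad.
Only numpy, scipy, OpenCV 4.12 (cv2) and the standard library are available. Lean on these libraries where they do the work, as an engineer would, in place of code of your own. Each camera call takes 0.05 s, during which the arm holds its last target. There are 200 camera calls.

## Working session

There is one attempt and no reset: what is moved stays moved. The work goes in short steps, Python scripts to look and compute and a tool call to move; the robot and the scene stay as the last step left them, time stands still between calls to the robot, and variables do not carry over. Pictures are saved under pics/ and viewed, at most 10 in all, crops included, and the job is handed in when it is done.

Besides the shell and the picture viewer there is one more tool, called after "Emit:" by a JSON object that holds its "fn" and its "kwargs", one argument or row to a line. step_arm: Moves the arm, as the interface text tells. Its arguments: {"type":"object","properties":{"moves":{"type":"array","items":{"type":"object","properties":{"tx":{"type":"number"},"ty":{"type":"number"},"tz":{"type":"number"},"ax":{"type":"number"},"ay":{"type":"number"},"az":{"type":"number"},"hand":{"type":"number"}}}}},"required":["moves"]}

```bash
mkdir -p pics; cat > h.py <<'E'
from plant import arm, imaging
import numpy as np, cv2
def grab(n,save=None):
    f=imaging.grab_frame(n)
    if save: cv2.imwrite('pics/'+save,f['pixels'][:,:,::-1])
    return f
def pts(f):
    "world point per pixel from depth (pinhole cameras)"
    d=f['range_z']; v,u=np.mgrid[:d.shape[0],:d.shape[1]]
    c=np.stack([(u-f['cx'])/f['fx']*d,-(v-f['cy'])/f['fy']*d,-d,np.ones_like(d)],-1)
    return (c@np.linalg.inv(f['world_to_cam']).T)[...,:3]
E
python3 - <<'E'
from h import *
s=arm.get_state(); print(s)
a=grab('top','top0.png'); b=grab('scene','sc0.png')
np.savez('t0.npz',**a); np.savez('s0.npz',**b)
cv2.imwrite('pics/both.png',np.vstack([cv2.resize(np.hstack([a['pixels'],b['pixels']])[:,:,::-1],(800,300))]))
E
```

```text
{'time': 0.0, 'joints': array([ 1.13701002e+00,  1.50958447e-01,  1.43801586e+00,  7.45766506e-06,
        1.55378434e+00, -1.33991545e-01]), 'qd': array([ 9.76535810e-04, -5.64474298e-05, -3.86680804e-04, -6.25284240e-04,
       -7.48917077e-04,  1.10999127e-05]), 'effort': array([ 6.05008259e-03, -7.13039732e+01, -5.70905113e+01,  4.18475274e-04,
        8.43048678e-03, -2.55785494e-05]), 'eef_pos': array([0.16972216, 0.54913125, 0.2306987 ]), 'ee_rot': array([ 1.49336703e-01,  9.88786230e-01, -5.58620227e-04, -1.66872079e-04]), 'wrist_force': array([-0.37359892, -0.8240343 ,  0.53965824]), 'torque': array([ 0.01550949,  0.02035215, -0.00473354]), 'gripper_force': 0.0, 'finger_gap': 0.9963296131047333}
```

View pics/top0.png

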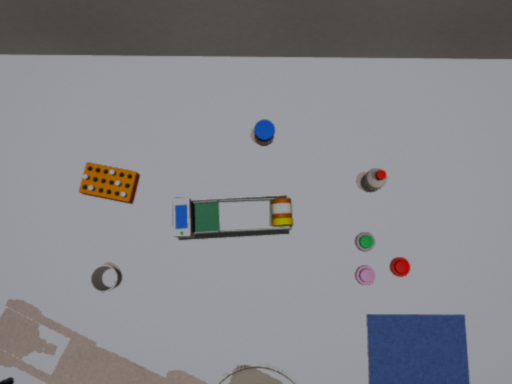

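View pics/sc0.png

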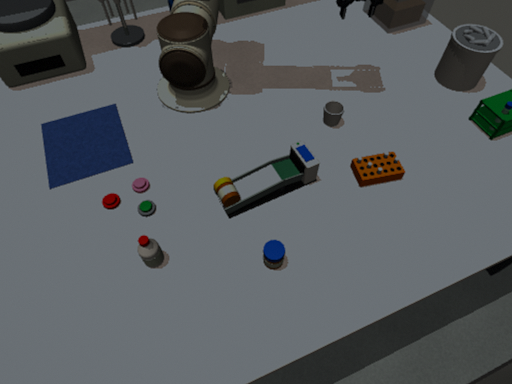

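The top view shows the jar at (282,212), the gutter running left to the reader at (182,217), and the green button at (366,242). Next I'll measure their positions.

```bash
python3 - <<'E'
from h import *
f=dict(np.load('t0.npz')); P=pts(f); im=f['pixels']; hsv=cv2.cvtColor(im,cv2.COLOR_RGB2HSV)
H,S,V=[hsv[...,i].astype(int) for i in range(3)]
def m(name,mask,box):
    x0,x1,y0,y1=box; k=np.zeros(mask.shape,bool); k[y0:y1,x0:x1]=mask[y0:y1,x0:x1]
    v,u=np.nonzero(k); p=P[k]; print(name,len(u),u.mean().round(1),v.mean().round(1),np.median(p,0).round(4),p.min(0).round(3),p.max(0).round(3)); return k
m('gbtn',(S>120)&(H>45)&(H<85),(350,385,230,255))
m('red',(S>120),(388,415,255,280)); m('pink',S>60,(350,380,262,288))
k=m('dip',(S>90)&(H>45)&(H<85),(190,225,195,240))
m('blue',(S>150)&(H>105),(170,192,200,232))
b=m('box',(P[...,2]>0.08),(165,195,190,245))
j=m('jar',(S>150)&(H<35),(265,300,190,235))
y=m('yel',(S>150)&(H>=25)&(H<35),(265,300,190,235))
m('high',(P[...,2]>0.07),(268,300,190,235))
for n,bx in [('spare',(245,285,115,150)),('bottle',(355,392,162,198)),('rack',(75,145,155,210)),('pot',(85,125,260,296))]:
    m(n,P[...,2]>0.03,bx)
# gutter floor & walls
for u in (200,225,250,262): 
    col=P[190:245,u]; print(u,[(int(v+190),*c.round(3)) for v,c in enumerate(col) if c[2]>0.015][::4])
r,_=cv2.minAreaRect(np.argwhere(b)[:,::-1].astype(np.float32))[:2],0
print(r)
# fit gutter direction: points in box area
for name,kk in (('dip',k),('box',b)):
    q=(P[kk][:,:2]*1000).astype(np.float32); print(name,cv2.minAreaRect(q))
g=np.zeros(im.shape[:2],bool); g[190:245,165:300]=(P[190:245,165:300,2]>0.022)
q=(P[g][:,:2]*1000).astype(np.float32); print('all',cv2.minAreaRect(q))
E
```

```text
gbtn 125 365.8 241.3 [ 0.4609 -0.2911  0.0227] [ 0.445 -0.309  0.016] [ 0.475 -0.274  0.03 ]
red 280 399.9 266.5 [ 0.3936 -0.3798  0.0184] [ 0.372 -0.409 -0.001] [0.417 0.005 1.2  ]
pink 110 365.0 273.9 [ 0.3768 -0.2862  0.0199] [ 0.353 -0.31   0.008] [0.394 0.005 1.2  ]
dip 682 205.6 216.6 [0.5211 0.1358 0.0435] [0.394 0.005 0.034] [0.561 0.169 1.2  ]
blue 244 181.0 216.4 [0.5163 0.1935 0.0894] [0.394 0.005 0.083] [0.546 0.208 1.2  ]
box 734 181.6 216.4 [0.5161 0.192  0.0881] [0.394 0.005 0.08 ] [0.568 0.219 1.2  ]
jar 300 281.1 214.6 [ 0.5162 -0.0607  0.0796] [ 0.394 -0.088  0.04 ] [0.568 0.005 1.2  ]
yel 101 282.5 221.3 [ 0.507  -0.0634  0.0809] [ 0.394 -0.082  0.051] [0.516 0.005 1.2  ]
high 486 281.2 211.1 [ 0.5333 -0.0608  0.08  ] [ 0.394 -0.087  0.07 ] [0.569 0.005 1.2  ]
spare 407 263.7 130.9 [ 0.7499 -0.0167  0.0695] [ 0.394 -0.044  0.031] [0.783 0.01  1.2  ]
bottle 434 373.7 178.8 [ 0.6169 -0.3004  0.0836] [ 0.394 -0.333  0.03 ] [0.65  0.005 1.2  ]
rack 1671 107.5 181.7 [0.6138 0.4011 0.0398] [0.394 0.005 0.03 ] [0.669 0.479 1.2  ]
pot 361 102.3 277.9 [0.3633 0.4031 0.0569]
[... 1936 characters left out ...]
, np.float64(-0.013), np.float64(0.032)), (218, np.float64(0.52), np.float64(-0.013), np.float64(0.03)), (222, np.float64(0.51), np.float64(-0.013), np.float64(0.028)), (226, np.float64(0.499), np.float64(-0.013), np.float64(0.035)), (230, np.float64(0.488), np.float64(-0.013), np.float64(0.029))]
((180.8793182373047, 215.44827270507812), (24.581462860107422, 42.10406494140625))
dip ((465.7838134765625, 101.09988403320312), (223.142333984375, 88.77706909179688), 31.376054763793945)
box ((456.28558349609375, 133.55795288085938), (270.0293273925781, 93.67790985107422), 44.86756134033203)
all ((482.0284729003906, 62.564544677734375), (180.73919677734375, 308.22271728515625), 2.0303258895874023)
```

```bash
python3 - <<'E'
from h import *
for fn in ('t0','s0'):
    f=dict(np.load(fn+'.npz')); P=pts(f); im=f['pixels']; hsv=cv2.cvtColor(im,cv2.COLOR_RGB2HSV).astype(int)
    H,S=hsv[...,0],hsv[...,1]; Z=P[...,2]
    near=(P[...,0]>0.42)&(P[...,0]<0.62)&(P[...,1]>-0.12)&(P[...,1]<0.25)
    R=lambda k:cv2.minAreaRect((P[k][:,:2]*1000).astype(np.float32))
    print(fn,'boxtop',R(near&(Z>.082)&(P[...,1]>.12)))
    dip=near&(S>90)&(H>45)&(H<85)&(Z>.03)&(Z<.055); dip&=P[...,1]<.17; print('dip',R(dip),P[dip].mean(0).round(4))
    bl=near&(S>150)&(H>105)&(Z>.08);print('blue',P[bl].mean(0).round(4))
    jar=near&(Z>.078)&(P[...,1]<0); print('jartop',R(jar),P[jar].mean(0).round(4))
    fl=near&(Z>.028)&(Z<.05)&(S<60)&(P[...,1]>-.02)&(P[...,1]<.09)
    q=P[fl]; 
    for a in np.arange(-.02,.09,.02):
        t=q[(q[:,1]>=a)&(q[:,1]<a+.02)]; print(round(a+.01,3),len(t),t[:,0].min().round(4),t[:,0].max().round(4),np.median(t[:,2]).round(4))
    b=(S>120)&(H>45)&(H<85)&(abs(P[...,0]-.461)<.03)&(abs(P[...,1]+.291)<.03)&(Z>.018)
    print('btn',P[b].mean(0).round(4),np.median(P[b],0).round(4),b.sum())
E
```

```text
t0 boxtop ((517.9879150390625, 191.8780517578125), (100.04249572753906, 49.81462478637695), 4.2101054191589355)
dip ((522.0220336914062, 135.44468688964844), (73.88316345214844, 64.19971466064453), 3.732861280441284) [0.5215 0.1359 0.0433]
blue [0.5168 0.1935 0.0894]
jartop ((533.415771484375, -62.19922637939453), (67.94121551513672, 38.52477264404297), 0.21472874283790588) [ 0.5334 -0.0619  0.0816]
-0.01 223 0.4879 0.5723 0.034
0.01 251 0.4869 0.5716 0.0364
0.03 207 0.4865 0.5665 0.039
0.05 228 0.4842 0.5647 0.0407
0.07 222 0.484 0.5641 0.0437
0.09 99 0.4887 0.5633 0.0455
btn [ 0.4601 -0.2907  0.0229] [ 0.4609 -0.2911  0.0227] 120
s0 boxtop ((520.2070922851562, 190.77279663085938), (101.9027099609375, 49.326045989990234), 4.115106105804443)
dip ((517.6513061523438, 134.9185333251953), (70.93785095214844, 64.58625030517578), 3.2626354694366455) [0.5165 0.1368 0.0425]
blue [0.5182 0.1958 0.0885]
jartop ((535.1830444335938, -62.885684967041016), (70.20113372802734, 33.25941848754883), 4.239399433135986) [ 0.5365 -0.0637  0.0808]
-0.01 183 0.4875 0.576 0.0332
0.01 181 0.4865 0.5738 0.0356
0.03 167 0.4872 0.5731 0.0377
0.05 162 0.4872 0.5709 0.0405
0.07 161 0.4853 0.5701 0.043
0.09 81 0.4855 0.5685 0.0442
btn [ 0.4639 -0.2908  0.0211] [ 0.4646 -0.2905  0.021 ] 92
```

Emit:
{"fn": "step_arm", "kwargs": {
  "moves": [
    {"tx": 5, "ty": -5, "tz": 0, "az": -0.15, "hand": 1},
    {"tx": 9, "ty": -11, "az": -0.3, "hand": 1},
    {"tx": 13, "ty": -17, "az": -0.45, "hand": 1},
    {"tx": 17, "ty": -23, "az": -0.6, "hand": 1},
    {"tx": 21, "ty": -29, "az": -0.75, "hand": 1},
    {"tx": 24, "ty": -35, "az": -0.9, "hand": 1},
    {"tx": 27, "ty": -41, "az": -1.05, "hand": 1},
    {"tx": 30, "ty": -47, "az": -1.2, "hand": 1}
  ]
}}

```text
invalid input at $.moves[0]: expected keys tx, ty, tz, ax, ay, az, hand
```

Emit:
{"fn": "step_arm", "kwargs": {
  "moves": [
    {"tx": 5, "ty": -5, "tz": 0, "ax": 0, "ay": 0, "az": -0.15, "hand": 1},
    {"tx": 9, "ty": -11, "tz": 0, "ax": 0, "ay": 0, "az": -0.3, "hand": 1},
    {"tx": 13, "ty": -17, "tz": 0, "ax": 0, "ay": 0, "az": -0.45, "hand": 1},
    {"tx": 17, "ty": -23, "tz": 0, "ax": 0, "ay": 0, "az": -0.6, "hand": 1},
    {"tx": 21, "ty": -29, "tz": 0, "ax": 0, "ay": 0, "az": -0.75, "hand": 1},
    {"tx": 24, "ty": -35, "tz": 0, "ax": 0, "ay": 0, "az": -0.9, "hand": 1},
    {"tx": 27, "ty": -41, "tz": 0, "ax": 0, "ay": 0, "az": -1.05, "hand": 1},
    {"tx": 30, "ty": -47, "tz": 0, "ax": 0, "ay": 0, "az": -1.2, "hand": 1}
  ]
}}

```text
time: 1.1
eef_pos: [0.4429, 0.1307, 0.2312]
ee_rot: [0.683, 0.73, 0.0, -0.0]
wrist_force: [0.9, 1.8, -0.2]
finger_gap: -0.003
gripper_force: 0.0
```

Emit:
{"fn": "step_arm", "kwargs": {
  "moves": [
    {"tx": 2, "ty": -5, "tz": 0, "ax": 0, "ay": 0, "az": -0.01, "hand": 1},
    {"tx": 4, "ty": -10, "tz": 0, "ax": 0, "ay": 0, "az": -0.01, "hand": 1},
    {"tx": 5.5, "ty": -15, "tz": 0, "ax": 0, "ay": 0, "az": -0.01, "hand": 1},
    {"tx": 7, "ty": -20, "tz": 0, "ax": 0, "ay": 0, "az": -0.01, "hand": 1},
    {"tx": 7, "ty": -22.4, "tz": 0, "ax": 0, "ay": 0, "az": -0.01, "hand": 1},
    {"tx": 7, "ty": -22.4, "tz": 0, "ax": 0, "ay": 0, "az": -0.01, "hand": 1},
    {"tx": 7, "ty": -22.4, "tz": 0, "ax": 0, "ay": 0, "az": -0.01, "hand": 1},
    {"tx": 7, "ty": -22.4, "tz": 0, "ax": 0, "ay": 0, "az": -0.01, "hand": 1}
  ]
}}

```text
time: 2.1
eef_pos: [0.5124, -0.0904, 0.2313]
ee_rot: [0.685, 0.729, 0.0, -0.0]
wrist_force: [0.2, -0.0, 0.2]
finger_gap: 0.001
gripper_force: 0.0
```

```bash
python3 - <<'E'
from h import *
s=arm.get_state(); print(s['eef_pos'],s['ee_rot'],s['joints'])
f=grab('wrist','w1.png'); np.savez('w1.npz',**f,pos=s['eef_pos'],rot=s['ee_rot'])
print(f['hand_eye'].round(3),f['fx'],f['cx'],f['cy'])
E
```

```text
[ 0.51240953 -0.0904058   0.23134339] [ 6.84801358e-01  7.28729784e-01  4.12692801e-05 -8.96228560e-06] [-3.22828836e-01  3.60598238e-02  1.56191138e+00  8.25001494e-05
  1.54360321e+00 -3.84965249e-01]
[[ 0.001  0.956  0.292  0.075]
 [ 1.    -0.    -0.001 -0.   ]
 [-0.001  0.292 -0.956 -0.143]
 [ 0.     0.     0.     1.   ]] 297.3186396354542 253.5796283043881 194.85014245415647
```

View pics/w1.png

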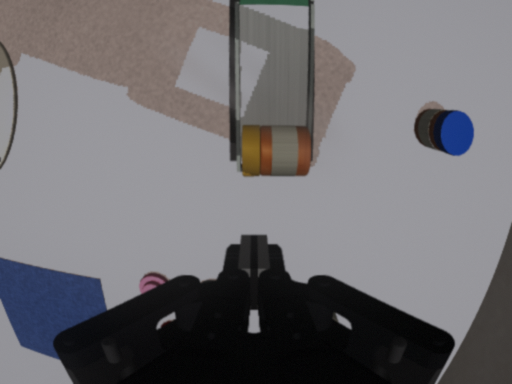

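The jar shows at (276,151), with its axis across the gutter and the fingers at (254,260) below it. I'll cast rays to get the jar's centre.

```bash
cat >> h.py <<'E'
from scipy.spatial.transform import Rotation as Ro
def ray(f,pos,rot,u,v,z):
    x,y=(u-f['cx']),(v-f['cy']); r=np.hypot(x,y); t=r/f['fx']
    c=np.array([x/r*np.sin(t),-y/r*np.sin(t),-np.cos(t)])
    R=Ro.from_quat(rot).as_matrix(); E=f['hand_eye']
    o=pos+R@E[:3,3]; d=R@E[:3,:3]@c
    return (o+d*(z-o[2])/d[2]).round(4)
E
python3 - <<'E'
from h import *
f=dict(np.load('w1.npz')); p,q=f['pos'],f['rot']
for n,u,v,z in [('jar capend',242,151,.056),('jar far end',310,151,.056),('jar low side top',276,177,.056),('jar hi side',276,126,.07),('wall L near',235,160,.04),('wall R near',312,160,.04),('wall L far',235,8,.058),('wall R far',312,5,.058),('spare',457,133,.07),('pink',152,283,.02)]:
    print(n,ray(f,p,q,u,v,z))
E
```

```text
jar capend [ 0.4981 -0.0642  0.056 ]
jar far end [ 0.572 -0.059  0.056]
jar low side top [ 0.537  -0.0907  0.056 ]
jar hi side [ 0.5316 -0.0339  0.07  ]
wall L near [ 0.4902 -0.0775  0.04  ]
wall R near [ 0.5786 -0.0715  0.04  ]
wall L far [0.4812 0.092  0.058 ]
wall R far [0.5625 0.1032 0.058 ]
spare [ 0.7534 -0.0153  0.07  ]
pink [ 0.3728 -0.2694  0.02  ]
```

Emit:
{"fn": "step_arm", "kwargs": {
  "moves": [
    {"tx": 1.5, "ty": -2.5, "tz": 0, "ax": 0, "ay": 0, "az": 0, "hand": 1},
    {"tx": 2.6, "ty": -5, "tz": -2, "ax": 0, "ay": 0, "az": 0, "hand": 1},
    {"tx": 2.6, "ty": -5, "tz": -7, "ax": 0, "ay": 0, "az": 0, "hand": 1},
    {"tx": 2.6, "ty": -5, "tz": -12, "ax": 0, "ay": 0, "az": 0, "hand": 1},
    {"tx": 2.6, "ty": -5, "tz": -16, "ax": 0, "ay": 0, "az": 0, "hand": 1},
    {"tx": 2.6, "ty": -5, "tz": -18.7, "ax": 0, "ay": 0, "az": 0, "hand": 1},
    {"tx": 2.6, "ty": -5, "tz": -18.7, "ax": 0, "ay": 0, "az": 0, "hand": 1},
    {"tx": 2.6, "ty": -5, "tz": -18.7, "ax": 0, "ay": 0, "az": 0, "hand": 1}
  ]
}}

```text
time: 3.15
eef_pos: [0.5391, -0.1412, 0.0456]
ee_rot: [0.685, 0.729, 0.0, 0.001]
wrist_force: [0.1, -0.2, -0.0]
finger_gap: -0.003
gripper_force: 0.0
```

Emit:
{"fn": "step_arm", "kwargs": {
  "moves": [
    {"tx": 0, "ty": 0.5, "tz": 0, "ax": 0, "ay": 0, "az": 0, "hand": 1},
    {"tx": -0.1, "ty": 1.0, "tz": 0, "ax": 0, "ay": 0, "az": 0, "hand": 1},
    {"tx": -0.1, "ty": 1.5, "tz": 0, "ax": 0, "ay": 0, "az": 0, "hand": 1},
    {"tx": -0.1, "ty": 1.9, "tz": 0, "ax": 0, "ay": 0, "az": 0, "hand": 1},
    {"tx": -0.2, "ty": 2.3, "tz": 0, "ax": 0, "ay": 0, "az": 0, "hand": 1},
    {"tx": -0.2, "ty": 2.7, "tz": 0, "ax": 0, "ay": 0, "az": 0, "hand": 1},
    {"tx": -0.2, "ty": 3.0, "tz": 0, "ax": 0, "ay": 0, "az": 0, "hand": 1},
    {"tx": -0.2, "ty": 3.3, "tz": 0, "ax": 0, "ay": 0, "az": 0, "hand": 1}
  ]
}}

```text
time: 4.15
eef_pos: [0.5365, -0.1081, 0.0443]
ee_rot: [0.685, 0.728, -0.0, -0.0]
wrist_force: [0.3, -0.2, 0.1]
finger_gap: 0.006
gripper_force: 0.0
```

Emit:
{"fn": "step_arm", "kwargs": {
  "moves": [
    {"tx": 0, "ty": 0.25, "tz": 0, "ax": 0, "ay": 0, "az": 0, "hand": 1},
    {"tx": 0, "ty": 0.5, "tz": 0, "ax": 0, "ay": 0, "az": 0, "hand": 1},
    {"tx": 0, "ty": 0.75, "tz": 0.1, "ax": 0, "ay": 0, "az": 0, "hand": 1},
    {"tx": -0.1, "ty": 1.0, "tz": 0.1, "ax": 0, "ay": 0, "az": 0, "hand": 1},
    {"tx": -0.1, "ty": 1.3, "tz": 0.2, "ax": 0, "ay": 0, "az": 0, "hand": 1},
    {"tx": -0.1, "ty": 1.6, "tz": 0.2, "ax": 0, "ay": 0, "az": 0, "hand": 1},
    {"tx": -0.1, "ty": 1.9, "tz": 0.2, "ax": 0, "ay": 0, "az": 0, "hand": 1},
    {"tx": -0.1, "ty": 2.2, "tz": 0.3, "ax": 0, "ay": 0, "az": 0, "hand": 1}
  ]
}}

```text
time: 5.15
eef_pos: [0.5354, -0.0861, 0.0472]
ee_rot: [0.685, 0.728, -0.0, -0.0]
wrist_force: [-0.4, -0.2, 0.2]
finger_gap: 0.001
gripper_force: 0.3
```

```bash
cat > jar.py <<'E'
from h import *
s=arm.get_state(); print(s['time'],s['eef_pos'].round(4),s['wrist_force'].round(2))
for n in ('scene','top'):
    f=grab(n); P=pts(f); H,S,_=[c.astype(int) for c in cv2.split(cv2.cvtColor(f['pixels'],cv2.COLOR_RGB2HSV))]
    k=(S>150)&(H>=8)&(H<35)&(abs(P[...,0]-.53)<.06)&(abs(P[...,1]-.03)<.14)&(P[...,2]>.03)
    p=P[k]; print(n,k.sum(),p.mean(0).round(4),p.min(0).round(3),p.max(0).round(3))
import sys
if len(sys.argv)>1:
    f=grab('scene'); cv2.imwrite('pics/'+sys.argv[1],cv2.resize(f['pixels'][120:240,180:340,::-1],None,fx=4,fy=4))
E
python3 jar.py a1.png
```

```text
5.15 [ 0.5354 -0.0861  0.0472] [-0.37 -0.24  0.16]
scene 293 [ 0.5519 -0.0401  0.0931] [ 0.492 -0.097  0.032] [0.589 0.169 0.402]
top 204 [ 0.5098 -0.0479  0.0824] [ 0.497 -0.075  0.051] [ 0.527 -0.025  0.241]
```

View pics/a1.png

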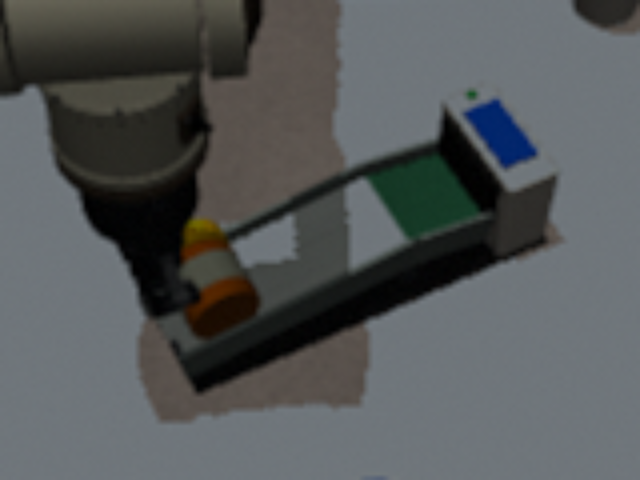

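The jar is rolling up in front of the fingertips. Next I'll keep pushing steadily.

Emit:
{"fn": "step_arm", "kwargs": {
  "moves": [
    {"tx": 0, "ty": 0.4, "tz": 0.05, "ax": 0, "ay": 0, "az": 0, "hand": 1},
    {"tx": -0.05, "ty": 0.8, "tz": 0.1, "ax": 0, "ay": 0, "az": 0, "hand": 1},
    {"tx": -0.1, "ty": 1.2, "tz": 0.15, "ax": 0, "ay": 0, "az": 0, "hand": 1},
    {"tx": -0.1, "ty": 1.6, "tz": 0.2, "ax": 0, "ay": 0, "az": 0, "hand": 1},
    {"tx": -0.15, "ty": 2.0, "tz": 0.25, "ax": 0, "ay": 0, "az": 0, "hand": 1},
    {"tx": -0.15, "ty": 2.4, "tz": 0.3, "ax": 0, "ay": 0, "az": 0, "hand": 1},
    {"tx": -0.2, "ty": 2.8, "tz": 0.35, "ax": 0, "ay": 0, "az": 0, "hand": 1},
    {"tx": -0.2, "ty": 3.2, "tz": 0.4, "ax": 0, "ay": 0, "az": 0, "hand": 1}
  ]
}}

```text
time: 6.3
eef_pos: [0.5334, -0.054, 0.0513]
ee_rot: [0.685, 0.728, -0.0, -0.0]
wrist_force: [-0.3, -0.5, 0.1]
finger_gap: -0.002
gripper_force: 0.3
```

Emit:
{"fn": "step_arm", "kwargs": {
  "moves": [
    {"tx": 0, "ty": 0.4, "tz": 0.05, "ax": 0, "ay": 0, "az": 0, "hand": 1},
    {"tx": -0.05, "ty": 0.8, "tz": 0.1, "ax": 0, "ay": 0, "az": 0, "hand": 1},
    {"tx": -0.1, "ty": 1.2, "tz": 0.15, "ax": 0, "ay": 0, "az": 0, "hand": 1},
    {"tx": -0.1, "ty": 1.6, "tz": 0.2, "ax": 0, "ay": 0, "az": 0, "hand": 1},
    {"tx": -0.15, "ty": 2.0, "tz": 0.25, "ax": 0, "ay": 0, "az": 0, "hand": 1},
    {"tx": -0.15, "ty": 2.4, "tz": 0.3, "ax": 0, "ay": 0, "az": 0, "hand": 1},
    {"tx": -0.2, "ty": 2.8, "tz": 0.35, "ax": 0, "ay": 0, "az": 0, "hand": 1},
    {"tx": -0.2, "ty": 3.2, "tz": 0.4, "ax": 0, "ay": 0, "az": 0, "hand": 1}
  ]
}}

```text
time: 7.3
eef_pos: [0.5314, -0.022, 0.0553]
ee_rot: [0.685, 0.728, -0.0, -0.0]
wrist_force: [-0.1, -1.1, 0.4]
finger_gap: -0.002
gripper_force: 0.3
```

Emit:
{"fn": "step_arm", "kwargs": {
  "moves": [
    {"tx": 0, "ty": 0.4, "tz": 0.05, "ax": 0, "ay": 0, "az": 0, "hand": 1},
    {"tx": -0.05, "ty": 0.8, "tz": 0.1, "ax": 0, "ay": 0, "az": 0, "hand": 1},
    {"tx": -0.1, "ty": 1.2, "tz": 0.15, "ax": 0, "ay": 0, "az": 0, "hand": 1},
    {"tx": -0.1, "ty": 1.6, "tz": 0.2, "ax": 0, "ay": 0, "az": 0, "hand": 1},
    {"tx": -0.15, "ty": 2.0, "tz": 0.25, "ax": 0, "ay": 0, "az": 0, "hand": 1},
    {"tx": -0.15, "ty": 2.4, "tz": 0.3, "ax": 0, "ay": 0, "az": 0, "hand": 1},
    {"tx": -0.2, "ty": 2.8, "tz": 0.35, "ax": 0, "ay": 0, "az": 0, "hand": 1},
    {"tx": -0.2, "ty": 3.2, "tz": 0.4, "ax": 0, "ay": 0, "az": 0, "hand": 1}
  ]
}}

```text
time: 8.3
eef_pos: [0.5294, 0.01, 0.0593]
ee_rot: [0.685, 0.728, -0.0, -0.0]
wrist_force: [-0.8, -0.7, 0.4]
finger_gap: -0.002
gripper_force: 0.3
```

```bash
python3 jar.py a2.png
```

```text
8.3 [0.5294 0.01   0.0593] [-0.84 -0.66  0.41]
scene 251 [0.5495 0.0426 0.1119] [ 0.483 -0.075  0.055] [0.576 0.169 0.404]
top 148 [0.5    0.0514 0.0923] [0.491 0.021 0.058] [0.514 0.072 0.255]
```

View pics/a2.png

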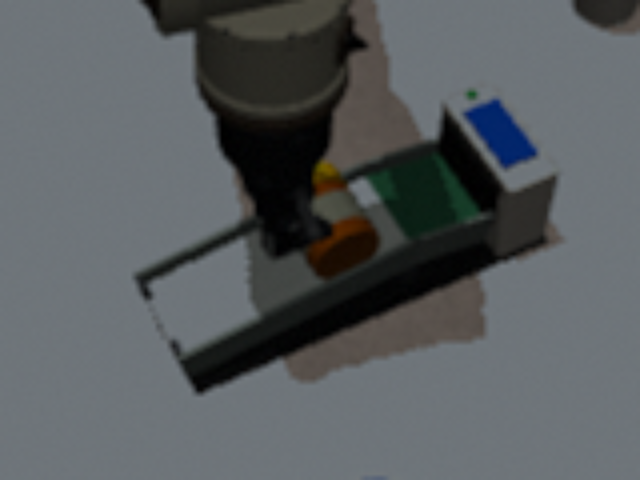

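The jar is straight in the gutter, about 5 cm short of the crest. I'll push on, then slow down at the crest.

Emit:
{"fn": "step_arm", "kwargs": {
  "moves": [
    {"tx": 0, "ty": 0.4, "tz": 0.05, "ax": 0, "ay": 0, "az": 0, "hand": 1},
    {"tx": -0.05, "ty": 0.8, "tz": 0.1, "ax": 0, "ay": 0, "az": 0, "hand": 1},
    {"tx": -0.1, "ty": 1.2, "tz": 0.15, "ax": 0, "ay": 0, "az": 0, "hand": 1},
    {"tx": -0.1, "ty": 1.6, "tz": 0.2, "ax": 0, "ay": 0, "az": 0, "hand": 1},
    {"tx": -0.15, "ty": 2.0, "tz": 0.25, "ax": 0, "ay": 0, "az": 0, "hand": 1},
    {"tx": -0.15, "ty": 2.4, "tz": 0.3, "ax": 0, "ay": 0, "az": 0, "hand": 1},
    {"tx": -0.2, "ty": 2.8, "tz": 0.35, "ax": 0, "ay": 0, "az": 0, "hand": 1},
    {"tx": -0.2, "ty": 3.2, "tz": 0.4, "ax": 0, "ay": 0, "az": 0, "hand": 1}
  ]
}}

```text
time: 9.45
eef_pos: [0.5274, 0.042, 0.0633]
ee_rot: [0.685, 0.728, -0.0, -0.0]
wrist_force: [-0.0, -1.1, -0.0]
finger_gap: 0.004
gripper_force: 0.3
```

Emit:
{"fn": "step_arm", "kwargs": {
  "moves": [
    {"tx": 0, "ty": 0.3, "tz": 0.03, "ax": 0, "ay": 0, "az": 0, "hand": 1},
    {"tx": 0, "ty": 0.6, "tz": 0.06, "ax": 0, "ay": 0, "az": 0, "hand": 1},
    {"tx": -0.05, "ty": 0.9, "tz": 0.1, "ax": 0, "ay": 0, "az": 0, "hand": 1},
    {"tx": -0.05, "ty": 1.15, "tz": 0.12, "ax": 0, "ay": 0, "az": 0, "hand": 1},
    {"tx": -0.1, "ty": 1.4, "tz": 0.15, "ax": 0, "ay": 0, "az": 0, "hand": 1},
    {"tx": -0.1, "ty": 1.65, "tz": 0.18, "ax": 0, "ay": 0, "az": 0, "hand": 1},
    {"tx": -0.1, "ty": 1.9, "tz": 0.2, "ax": 0, "ay": 0, "az": 0, "hand": 1},
    {"tx": -0.1, "ty": 2.1, "tz": 0.2, "ax": 0, "ay": 0, "az": 0, "hand": 1}
  ]
}}

```text
time: 10.45
eef_pos: [0.5265, 0.0629, 0.0653]
ee_rot: [0.685, 0.728, -0.0, -0.0]
wrist_force: [-1.3, -1.3, 0.1]
finger_gap: -0.004
gripper_force: 0.1
```

```bash
python3 jar.py a3.png
```

```text
10.45 [0.5265 0.0629 0.0653] [-1.26 -1.3   0.08]
scene 248 [0.5489 0.0888 0.1305] [ 0.481 -0.021  0.039] [0.59  0.168 0.43 ]
top 109 [0.4946 0.1058 0.0973] [0.487 0.076 0.069] [0.505 0.125 0.257]
```

View pics/a3.png

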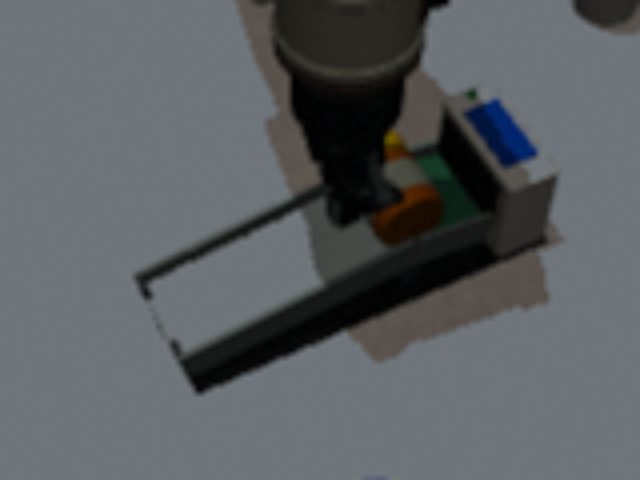

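The jar is right at the crest, so I'll nudge it slowly a bit further.

Emit:
{"fn": "step_arm", "kwargs": {
  "moves": [
    {"tx": 0, "ty": 0.25, "tz": 0, "ax": 0, "ay": 0, "az": 0, "hand": 1},
    {"tx": 0, "ty": 0.5, "tz": 0, "ax": 0, "ay": 0, "az": 0, "hand": 1},
    {"tx": 0, "ty": 0.7, "tz": 0, "ax": 0, "ay": 0, "az": 0, "hand": 1},
    {"tx": -0.05, "ty": 0.9, "tz": 0, "ax": 0, "ay": 0, "az": 0, "hand": 1},
    {"tx": -0.05, "ty": 1.1, "tz": 0, "ax": 0, "ay": 0, "az": 0, "hand": 1},
    {"tx": -0.1, "ty": 1.3, "tz": 0, "ax": 0, "ay": 0, "az": 0, "hand": 1},
    {"tx": -0.1, "ty": 1.5, "tz": 0, "ax": 0, "ay": 0, "az": 0, "hand": 1},
    {"tx": -0.1, "ty": 1.6, "tz": 0, "ax": 0, "ay": 0, "az": 0, "hand": 1}
  ]
}}

```text
time: 11.6
eef_pos: [0.5255, 0.0789, 0.0653]
ee_rot: [0.685, 0.728, -0.0, -0.0]
wrist_force: [0.2, -0.1, -0.2]
finger_gap: 0.001
gripper_force: 0.0
```

```bash
python3 jar.py a4.png
```

```text
11.6 [0.5255 0.0789 0.0653] [ 0.21 -0.13 -0.18]
scene 318 [0.54   0.122  0.1233] [ 0.485 -0.005  0.047] [0.586 0.17  0.42 ]
top 160 [0.4934 0.1379 0.0912] [0.485 0.105 0.053] [0.503 0.165 0.255]
```

View pics/a4.png

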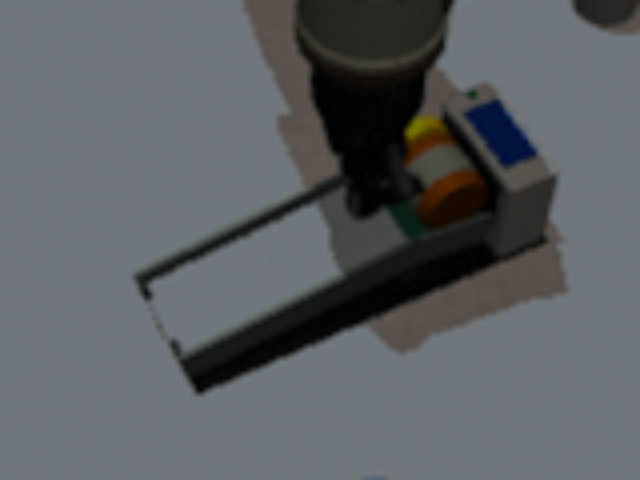

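The jar is in the dip against the stop, at y about 0.136 as expected. I'll back off and go over to the button.

Emit:
{"fn": "step_arm", "kwargs": {
  "moves": [
    {"tx": 0, "ty": -1, "tz": 0, "ax": 0, "ay": 0, "az": 0, "hand": 1},
    {"tx": 0, "ty": -3, "tz": 2, "ax": 0, "ay": 0, "az": 0, "hand": 1},
    {"tx": -0.5, "ty": -6, "tz": 5, "ax": 0, "ay": 0, "az": 0, "hand": 1},
    {"tx": -1, "ty": -11, "tz": 6, "ax": 0, "ay": 0, "az": 0, "hand": 1},
    {"tx": -2, "ty": -16, "tz": 6, "ax": 0, "ay": 0, "az": 0, "hand": 1},
    {"tx": -3, "ty": -21, "tz": 6, "ax": 0, "ay": 0, "az": 0, "hand": 1},
    {"tx": -4, "ty": -26, "tz": 6, "ax": 0, "ay": 0, "az": 0, "hand": 1},
    {"tx": -5, "ty": -30, "tz": 6, "ax": 0, "ay": 0, "az": 0, "hand": 1}
  ]
}}

```text
time: 12.75
eef_pos: [0.4745, -0.2237, 0.1253]
ee_rot: [0.686, 0.728, -0.0, 0.0]
wrist_force: [-0.5, 0.5, -0.4]
finger_gap: 0.0
gripper_force: 0.0
```

```bash
python3 jar.py; python3 - <<'E'
from h import *
s=arm.get_state(); f=grab('wrist','w2.png'); np.savez('w2.npz',**f,pos=s['eef_pos'],rot=s['ee_rot']); print(s['eef_pos'],s['qd'].round(3))
H,S,V=[c.astype(int) for c in cv2.split(cv2.cvtColor(f['pixels'],cv2.COLOR_RGB2HSV))]
n,l,st,c=cv2.connectedComponentsWithStats(((S>120)&(H>45)&(H<85)).astype(np.uint8))
for i in range(1,n):
    if st[i,4]>40: print(st[i],c[i],ray(f,s['eef_pos'],s['ee_rot'],*c[i],.022))
E
```

```text
12.75 [ 0.4745 -0.2237  0.1253] [-0.51  0.53 -0.45]
scene 324 [0.5319 0.1356 0.0853] [0.486 0.108 0.048] [0.56  0.169 0.101]
top 352 [0.512  0.1368 0.0912] [0.485 0.11  0.045] [0.556 0.167 0.104]
[ 0.4741554  -0.22506537  0.12517981] [ 0.065 -0.012  0.017  0.021  0.008  0.067]
[218 244  12  24 135] [222.4962963  255.02962963] [ 0.4482 -0.2862  0.022 ]
```

View pics/w2.png

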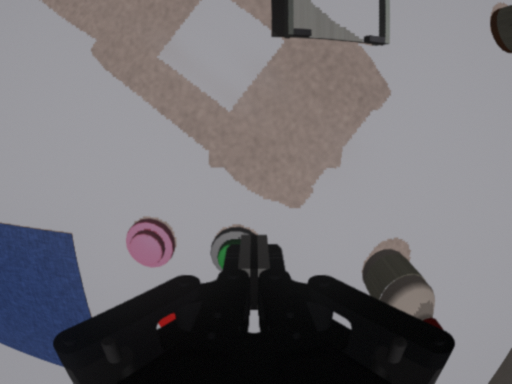

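The wrist view shows the grey-housed green button at (235,252), partly hidden by the fingers, and its left edge agrees with centre (0.462,-0.291).

Emit:
{"fn": "step_arm", "kwargs": {
  "moves": [
    {"tx": -1, "ty": -4, "tz": 0, "ax": 0, "ay": 0, "az": 0, "hand": 1},
    {"tx": -1.3, "ty": -6.9, "tz": 0, "ax": 0, "ay": 0, "az": 0, "hand": 1},
    {"tx": -1.3, "ty": -6.9, "tz": -3, "ax": 0, "ay": 0, "az": 0, "hand": 1},
    {"tx": -1.3, "ty": -6.9, "tz": -6, "ax": 0, "ay": 0, "az": 0, "hand": 1},
    {"tx": -1.3, "ty": -6.9, "tz": -8.5, "ax": 0, "ay": 0, "az": 0, "hand": 1},
    {"tx": -1.3, "ty": -6.9, "tz": -8.5, "ax": 0, "ay": 0, "az": 0, "hand": 1},
    {"tx": -1.3, "ty": -6.9, "tz": -8.5, "ax": 0, "ay": 0, "az": 0, "hand": 1},
    {"tx": -1.3, "ty": -6.9, "tz": -8.5, "ax": 0, "ay": 0, "az": 0, "hand": 1}
  ]
}}

```text
time: 13.9
eef_pos: [0.463, -0.2905, 0.0415]
ee_rot: [0.685, 0.728, 0.0, 0.001]
wrist_force: [-0.3, -0.7, -0.5]
finger_gap: 0.002
gripper_force: 0.0
```

Emit:
{"fn": "step_arm", "kwargs": {
  "moves": [
    {"tx": 0, "ty": 0, "tz": -0.8, "ax": 0, "ay": 0, "az": 0, "hand": 1},
    {"tx": 0, "ty": 0, "tz": -1.3, "ax": 0, "ay": 0, "az": 0, "hand": 1},
    {"tx": 0, "ty": 0, "tz": -1.6, "ax": 0, "ay": 0, "az": 0, "hand": 1},
    {"tx": 0, "ty": 0, "tz": -1.9, "ax": 0, "ay": 0, "az": 0, "hand": 1},
    {"tx": 0, "ty": 0, "tz": -2.1, "ax": 0, "ay": 0, "az": 0, "hand": 1},
    {"tx": 0, "ty": 0, "tz": -2.3, "ax": 0, "ay": 0, "az": 0, "hand": 1},
    {"tx": 0, "ty": 0, "tz": -2.4, "ax": 0, "ay": 0, "az": 0, "hand": 1},
    {"tx": 0, "ty": 0, "tz": -2.4, "ax": 0, "ay": 0, "az": 0, "hand": 1}
  ]
}}

```text
time: 14.9
eef_pos: [0.4625, -0.2903, 0.0163]
ee_rot: [0.685, 0.728, -0.0, -0.0]
wrist_force: [-1.3, 1.6, 4.1]
finger_gap: -0.004
gripper_force: 2.3
```

Emit:
{"fn": "step_arm", "kwargs": {
  "moves": [
    {"tx": 0, "ty": 0, "tz": -0.05, "ax": 0, "ay": 0, "az": 0, "hand": 1},
    {"tx": 0, "ty": 0, "tz": -0.05, "ax": 0, "ay": 0, "az": 0, "hand": 1},
    {"tx": 0, "ty": 0, "tz": -0.1, "ax": 0, "ay": 0, "az": 0, "hand": 1},
    {"tx": 0, "ty": 0, "tz": -0.1, "ax": 0, "ay": 0, "az": 0, "hand": 1},
    {"tx": 0, "ty": 0, "tz": -0.15, "ax": 0, "ay": 0, "az": 0, "hand": 1},
    {"tx": 0, "ty": 0, "tz": -0.15, "ax": 0, "ay": 0, "az": 0, "hand": 1},
    {"tx": 0, "ty": 0, "tz": -0.15, "ax": 0, "ay": 0, "az": 0, "hand": 1},
    {"tx": 0, "ty": 0, "tz": -0.15, "ax": 0, "ay": 0, "az": 0, "hand": 1}
  ]
}}

```text
time: 15.9
eef_pos: [0.4626, -0.2904, 0.0158]
ee_rot: [0.685, 0.728, -0.0, 0.0]
wrist_force: [-8.0, 5.6, 20.5]
finger_gap: 0.004
gripper_force: 10.0
```

Force is 20 N with no further travel, so the button has bottomed out. I'll release it.

Emit:
{"fn": "step_arm", "kwargs": {
  "moves": [
    {"tx": 0, "ty": 0, "tz": 0.4, "ax": 0, "ay": 0, "az": 0, "hand": 1},
    {"tx": 0, "ty": 0, "tz": 1, "ax": 0, "ay": 0, "az": 0, "hand": 1},
    {"tx": 0, "ty": 0, "tz": 3, "ax": 0, "ay": 0, "az": 0, "hand": 1},
    {"tx": 0, "ty": 0, "tz": 6, "ax": 0, "ay": 0, "az": 0, "hand": 1},
    {"tx": 0, "ty": 0, "tz": 9, "ax": 0, "ay": 0, "az": 0, "hand": 1},
    {"tx": 0, "ty": 0, "tz": 12, "ax": 0, "ay": 0, "az": 0, "hand": 1},
    {"tx": 0, "ty": 0, "tz": 12, "ax": 0, "ay": 0, "az": 0, "hand": 1},
    {"tx": 0, "ty": 0, "tz": 12, "ax": 0, "ay": 0, "az": 0, "hand": 1}
  ]
}}

```text
time: 16.9
eef_pos: [0.4623, -0.2902, 0.1342]
ee_rot: [0.685, 0.728, -0.0, -0.0]
wrist_force: [0.7, -0.2, -0.3]
finger_gap: 0.004
gripper_force: 0.0
```

```bash
python3 jar.py; python3 - <<'E'
from h import *
f=grab('scene'); P=pts(f); H,S,_=[c.astype(int) for c in cv2.split(cv2.cvtColor(f['pixels'],cv2.COLOR_RGB2HSV))]
b=(S>120)&(H>45)&(H<85)&(abs(P[...,0]-.461)<.03)&(abs(P[...,1]+.291)<.03)
print(P[b].mean(0),b.sum())
print(arm.hand_in())
E
```

```text
16.9 [ 0.4623 -0.2902  0.1342] [ 0.67 -0.21 -0.26]
scene 321 [0.5314 0.1353 0.0853] [0.485 0.109 0.055] [0.561 0.169 0.101]
top 348 [0.5118 0.1367 0.0908] [0.486 0.11  0.046] [0.556 0.166 0.104]
[ 0.46559386 -0.29022194  0.03250602] 113
the job is handed in; nothing more can be done
None
```

The jar was nudged over the crest and is resting in the green dip against the stop; the green start button was then pressed fully down and released, and the job was handed in at about 17 s.

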